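Find and release the latched key on the workshop switch box

TASK

One of the four identical blue keys on the switch box has been left latched down. With the fingertips tap each key lightly, in order starting at the orange end and lifting off after every tap (the fourth too) so that nothing latches or unlatches while you search; then press the latched key all the way in and let go, so that it releases and all four keys stand up. Do not push hard on the box, and pick up and disturb nothing around it.

Things in the scene. Friction and masses are not known exactly. Their poses are not given: they have to be found in the camera images.
- bank: Grey switch box fixed to the table, 110 mm (x) by 260 mm (y), panel 55 mm above the table; origin at the centre of its underside; its +y end is orange. Four identical keys in a row along its y, at x = 0, y = +75 (key_1), +25, -25, -75 mm; they move straight down, 10 mm at most. Exactly one is latched, 4 mm lower than the others.
- key_1: Blue push key, next to the orange end, cap 32 mm (box x) by 28 mm (box y). Origin: centre of its flat top face, moving with it: 71 mm above the table when free (up), 67 mm when latched. A free key yields softly from about 2 N, 0.35 N more per mm (2.5 N: 1 to 2 mm in; 4.5 N: 6.5 mm in). A tap counts from 0.4 N.
- key_2: Blue push key, second from the orange end, cap 32 mm (box x) by 28 mm (box y). Origin: centre of its flat top face, moving with it: 71 mm above the table when free (up), 67 mm when latched. All keys behave alike: a free one pushed in over 6.5 mm during the search is spoilt.
- key_3: Blue push key, third from the orange end, cap 32 mm (box x) by 28 mm (box y). Origin: centre of its flat top face, moving with it: 71 mm above the table when free (up), 67 mm when latched. All keys behave alike: a latched one is stiff and does not give below about 3.4 N.
- key_4: Blue push key, furthest from the orange end, cap 32 mm (box x) by 28 mm (box y). Origin: centre of its flat top face, moving with it: 71 mm above the table when free (up), 67 mm when latched. All keys behave alike: a latched one unlatches 7.5 mm below the free height (about 5 N), its stop is at 10 mm (6 N); let go there and its spring lifts it level with the others.
- screwdriver: Loose orange-handled screwdriver, 190 mm, lying in front of the box; leave alone. Origin under its middle.
- tape: Loose yellow roll of tape, 84 mm across, 19 mm high, lying flat; leave alone. Origin at the centre of its underside.
- jar: Loose jar of brass screws, 60 mm across, 75 mm high; leave alone. Origin at the centre of its underside.
- glue: Loose white and blue glue bottle with a red cap, 40 mm across, 105 mm high; leave alone. Origin at the centre of its underside.
- frame: Loose printed model frame, white with a red top bar, 20 by 90 mm, 66 mm high; leave alone. Origin at the centre of its underside.
- wrench: Loose steel wrench, 130 mm, lying behind the box; leave alone. Origin under its middle.
- tray: Loose open blue parts tray, 90 by 70 mm, 35 mm high; leave alone. Origin at the centre of its underside.

How it is judged:
By the outcome, as a careful person would: the job done as asked, in the order asked, and still so for the second after the job is handed in, with the robot touching nothing.
It also fails if it takes over 56 s, if anything falls off the work surface, if the arm or the gripper's body presses on something with over 40 N, if the wrist force passes 120 N, or if a joint passes its speed limit or range.

ROBOT

A 7-joint arm with a two-finger parallel gripper is mounted at the origin on the work surface. World frame = base frame: x ahead of the robot, y to its left, z up, the work surface at z = 0. Lengths are in mm, angles in rad, forces in N, time in s.
With the tool pointing down it reaches from about 400 to 850 mm from the base axis. Payload 4.4 kg.
Tool frame: the origin (TCP) lies midway between the tips of the shut fingers; the grasp point (between the pads) lies 19 mm behind it; z points along the fingers, y is the line along which they close (so a half turn about z gives the same grasp; the last joint's range is limited). The gripper opens to 94 mm and grips with 3 to 60 N. Pads are 16 mm wide; open, the fingers measure 119 mm over their backs; the gripper's body (75 mm by 177 mm) begins 78 mm behind the grasp point.
Start: joints at [1.265, 0.628, 0.038, 1.517, -0.027, 0.996, -0.02], TCP at [154.409, -631.408, 205.478] pointing down, gripper open.
Joint ranges: [-3.06, 3.06], [-0.37, 2.12], [-1.25, 1.32], [0.18, 2.47], [-1.1, 4.24], [0.23, 1.98], [-2.94, 2.94]. Speed limits (rad/s): [2.57, 2.57, 3.14, 3.14, 3.14, 3.14, 3.14].

INTERFACE

Orientations are given as a rotation vector (axis times angle).
In Python, from cell import manip, capture, camera_model, ticket, spotter gives the robot as it stands.
- The arm moves only by the shell command python3 -m crank 'ROWS' [FORCE]. ROWS is JSON, a list of rows, each a list of 7 numbers: the shift along the world's x, y, z in cm, then the turn, a rotation vector about the world's x, y, z in degrees, then the opening, from 0 (shut) to 1 (fully open). A call has exactly 10 rows; each row shifts and turns the commanded pose from where the row before left it; what a row does not reach is not made up. A row lasts 1/12 s, in which the tool goes at most 41.7 mm and 7.16 degrees, less where a joint would pass 70% of its speed; a pose out of reach is approached as far as the arm can. A call is refused whole if a number of a shift passes 4.17 or a number of a turn 7.16, either way. A call with a gripper value outside its range is refused whole. The fingers move at their own pace and stop on an object; FORCE is the grip in N (left out, the last holds). Time passes only in rows, so rows that do not move let the fingers close, or fill a call up. It gives the time, the measured TCP pose, the force, the opening and the grip force at its end, in the units of the state.
- manip.read_state(): the state, without advancing time (a new reading comes with each control period).
- capture(name): name is "side" or "top" or "wrist"; returns (picture, depth): 400x640x3 uint8, red, green, blue; 400x640 float32, mm along the optical axis (not along the pixel's ray), 0 where there is no reading.
- camera_model(name): a dict with "mtx" (3x3 intrinsics, pixels), "R" (3x3) and "t" (3): a world point X has camera coordinates R X + t; the wrist camera has in their place "hand_eye" (4x4, takes a point from camera to tool coordinates, whose origin is the TCP and whose axes are the flange's). Camera axes: x right, y down, z forward; pixel columns grow to the right and rows downward; lengths in mm; the calibration is good to about 2 mm. A picture is of the moment at which its call begins: read the wrist's pose just before it. camera_model takes no time and is no camera call.
- ticket.hand_in(): hands the job in; it is judged then, once.
Trained networks look in the newest picture that a camera, given by its name, has taken for a name from the list of things; names that differ only in an ending like _2 or _b are one class to them, and where a whole thing is asked for, a point or a joint stands for the part that bears it (a point fixed in the world has none). Each returns a list of dicts, best first, with "conf" (0 to 1); they miss things now and then, are a little off and sometimes report something else, mostly with a low value. They report only what shows in the picture. A call takes as long as a camera call.
- spotter.find_in(camera, label): "box" ([left, top, right, bottom] as shares, 0 to 1, of the picture: columns of its width, rows of its height, round what is visible of it).
- spotter.masks_of(camera, label): "mask" (400x640 bool, what is visible of it) and "box" ([left, top, right, bottom] as shares, 0 to 1, of the picture: columns of its width, rows of its height, round what is visible of it).
The state is a dict: "time_s": time; "joints": joint angles; "joint_velocities": joint speeds; "joint_efforts": joint torques, N m; "eef_pos": TCP position; "tool_rot": TCP orientation; "ft_force": force on the tool from outside, world axes, zero at the start; "torque": the same for the moment, N m; "grip_width": finger opening in mm; "gripper_force": force on a finger pad.
Only numpy, scipy, OpenCV 4.12 (cv2) and the standard library are available. Lean on these libraries where they do the work, as an engineer would, in place of code of your own. Each camera call takes 0.05 s, during which the arm holds its last target. There are 200 camera calls.

## Working session

There is one attempt and no reset: what is moved stays moved. The work goes in short steps, Python scripts to look and compute and a shell command to move; the robot and the scene stay as the last step left them, time stands still between calls to the robot, and variables do not carry over. Pictures are saved under pics/ and viewed, at most 10 in all, crops included, and the job is handed in when it is done.

```bash
mkdir -p pics
python3 - <<'E'
from cell import manip,capture,camera_model
import cv2,numpy as np
s=manip.read_state();print(s['time_s'],s['eef_pos'],s['tool_rot'],s['grip_width'],s['ft_force'])
ims=[]
for n in("top","side"):
    p,d=capture(n);np.savez(f'pics/{n}.npz',p=p,d=d);m=camera_model(n);print(n,m)
    cv2.imwrite(f'pics/{n}0.png',p[:,:,::-1])
E
```

```text
0.0 [ 154.24303308 -630.7650834   204.56467722] [-3.11720121e+00 -3.75612481e-01  4.30272055e-04] 93.97394584552909 [0.50218199 0.2108136  0.0765538 ]
top {'mtx': array([[373.21145701,   0.        , 318.54934026],
       [  0.        , 373.21145701, 200.13653429],
       [  0.        ,   0.        ,   1.        ]]), 'R': array([[-0.02230318, -0.99954706,  0.02020478],
       [-0.99951368,  0.02185277, -0.02224527],
       [ 0.02179367, -0.0206911 , -0.99954836]]), 't': array([  2.87147089, 548.57180842, 810.63284608])}
side {'mtx': array([[391.58979593,   0.        , 325.60017915],
       [  0.        , 391.58979593, 199.23625099],
       [  0.        ,   0.        ,   1.        ]]), 'R': array([[-0.99453089, -0.10402212, -0.00936471],
       [-0.05877407,  0.63152626, -0.77312366],
       [ 0.08633602, -0.76834496, -0.63418618]]), 't': array([555.30581433,  87.15043709, 969.39188529])}
```

View pics/top0.png

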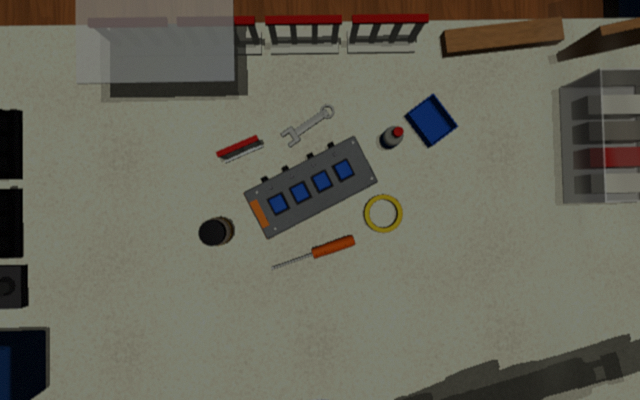

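View pics/side0.png

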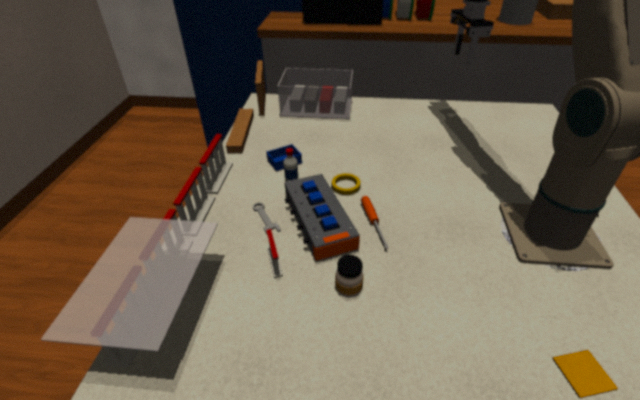

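The top view shows the box with its orange end at left (258,213) and keys at about (278,204), (300,192), (322,181) and (344,170). A translucent sheet hangs at upper left, away from the keys.

```bash
cat > h.py <<'E'
import numpy as np,cv2
def world(m,u,v,z=None,d=None):
    r=np.linalg.inv(m['mtx'])@[u,v,1.]; R=m['R'];c=-R.T@m['t'];w=R.T@r
    return c+w*(d if d is not None else (z-c[2])/w[2])
E
python3 - <<'E'
from cell import camera_model
from h import *
m=camera_model('top');f=np.load('pics/top.npz');p,d=f['p'].astype(int),f['d']
k=((p[:,:,2]>p[:,:,0]+25)).astype(np.uint8)
n,l,st,c=cv2.connectedComponentsWithStats(k)
P=[]
for i in range(1,n):
    if 100<st[i,4]<2000 and 240<c[i][0]<460 and 80<c[i][1]<240:
        dd=d[l==i];dd=dd[dd>0]
        print(st[i],c[i].round(1),world(m,*c[i],z=71).round(1),world(m,*c[i],d=np.median(dd)).round(1),len(dd))
        if c[i][0]<400:P.append(world(m,*c[i],z=71))
P=np.array(P);P=P[np.argsort(-P[:,1])];print(P,np.diff(P,axis=0))
v=P[0]-P[-1];print(np.linalg.norm(v),np.degrees(np.arctan2(-v[0],v[1])))
g=np.mgrid[0:400,0:640]
W=np.array([[world(m,u,v,d=d[v,u])[2] for u in range(60,480,10)] for v in range(0,120,10)]);print(W.max(),W[:, :22].max(1).round())
E
```

```text
[ 408   94   50   51 1203] [431.1 120.2] [ 704.8 -240.7   71. ] [ 720.8 -263.5    2.1] 1202
[335 160  18  20 225] [343.4 169.6] [607.7 -59.5  71. ] [607.9 -59.7  68.7] 225
[313 171  18  20 224] [321.5 180.6] [586.3 -14.7  71. ] [586.4 -14.8  69. ] 223
[291 183  18  19 222] [299.5 192. ] [564.2  30.   71. ] [564.5  30.2  65. ] 220
[269 194  18  20 225] [277.7 203.4] [542.4  74.4  71. ] [542.4  74.6  69. ] 223
[[542.41325022  74.38461284  71.        ]
 [564.21204065  30.00393456  71.        ]
 [586.30074446 -14.71033547  71.        ]
 [607.70209715 -59.45379878  71.        ]] [[ 21.79879043 -44.38067827   0.        ]
 [ 22.08870381 -44.71427003   0.        ]
 [ 21.40135268 -44.74346331   0.        ]]
148.91391458586472 26.003974131128803
822.4118405386702 [112. 111. 110. 110. 110. 109. 109. 110. 110.   1.   1.   1.]
```

Depths put keys 1, 3 and 4 at about 69 mm and key 2 at 65 mm, so key 2 looks latched. The pitch of 49.6 mm agrees with the 50 mm given, and the box is turned +26°. I'll move above key 1 with the fingers shut.

```bash
python3 -m crank '[[2.96,2.73,0,0,0,0,0],[2.96,2.73,0,0,0,0,0],[2.96,2.73,0,0,0,0,0],[2.96,2.73,0,0,0,0,0],[2.96,2.73,0,0,0,0,0],[2.96,2.73,0,0,0,0,0],[2.96,2.73,0,0,0,0,0],[2.96,2.73,0,0,0,0,0],[2.96,2.73,0,0,0,0,0],[2.96,2.73,0,0,0,0,0]]' 10
python3 -m crank '[[2.0,3.5,0,0,0,6.1,0],[0.85,4.0,0,0,0,6.1,0],[0.85,4.0,0,0,0,0,0],[0.85,4.0,0,0,0,0,0],[0.85,4.0,0,0,0,0,0],[0.85,4.0,0,0,0,0,0],[0.85,4.0,0,0,0,0,0],[0.85,4.0,0,0,0,0,0],[0.85,4.0,0,0,0,0,0],[0,0,0,0,0,0,0]]'
```

```text
time_s: 0.93
eef_pos: [451.4, -356.7, 205.3]
tool_rot: [-3.119, -0.376, 0.001]
ft_force: [-0.1, -0.5, 0.2]
grip_width: 30.5
gripper_force: 0.0
time_s: 1.77
eef_pos: [539.6, 7.8, 205.3]
tool_rot: [-3.051, -0.724, -0.004]
ft_force: [0.8, 1.1, 0.9]
grip_width: 0.1
gripper_force: 0.0
```

```bash
python3 -m crank '[[0.14,3.3,0,0,0,0,0],[0.14,3.36,0,0,0,0,0],[0,0,-4.1,0,0,0,0],[0,0,-4.0,0,0,0,0],[0,0,-3.2,0,0,0,0],[0,0,0,0,0,0,0],[0,0,0,0,0,0,0],[0,0,0,0,0,0,0],[0,0,0,0,0,0,0],[0,0,0,0,0,0,0]]'
python3 - <<'E'
from cell import manip,capture,camera_model
from h import *
from scipy.spatial.transform import Rotation as Ro
s=manip.read_state();print(s['eef_pos'],s['ft_force'])
p,d=capture('wrist');cv2.imwrite('pics/w1.png',p[:,:,::-1]);m=camera_model('wrist');H=np.array(m['hand_eye']);print(H.round(2))
T=np.eye(4);T[:3,:3]=Ro.from_rotvec(s['tool_rot']).as_matrix();T[:3,3]=s['eef_pos'];W=T@H
mm=dict(mtx=m['mtx'],R=W[:3,:3].T,t=-W[:3,:3].T@W[:3,3])
q=p.astype(int);k=(q[:,:,2]>q[:,:,0]+25).astype(np.uint8)
n,l,st,c=cv2.connectedComponentsWithStats(k)
for i in range(1,n):
    if st[i,4]>300:
        dd=d[l==i];dd=dd[dd>0];print(st[i],c[i].round(),world(mm,*c[i],z=71).round(1),len(dd) and world(mm,*c[i],d=np.median(dd)).round(1))
for _ in range(3):
    capture('top');s=manip.read_state();print(s['eef_pos'],s['ft_force'])
E
```

```text
time_s: 2.6
eef_pos: [542.8, 63.2, 94.6]
tool_rot: [3.061, 0.704, 0.006]
ft_force: [0.3, 0.5, -0.6]
grip_width: 0.6
gripper_force: 0.0
[542.82477479  63.18475975  94.58510235] [ 0.2733534   0.52808841 -0.60432587]
[[  -0.     -0.96   -0.27   80.42]
 [   1.     -0.     -0.      0.22]
 [   0.     -0.27    0.96 -180.53]
 [   0.      0.      0.      1.  ]]
[ 280  195   46   55 2105] [301. 219.] [547.2  77.9  71. ] [547.4  78.   71.4]
[ 359  195   49   53 2399] [383. 221.] [567.5  33.3  71. ] [566.8  32.2  67.6]
[ 436  194   57   56 2785] [464. 221.] [588.3 -11.   71. ] [588.3 -11.1  70.9]
[ 513  194   64   55 3047] [544. 221.] [609.7 -54.6  71. ] [609.7 -55.   70.4]
[542.3150049   63.20511708  94.06142762] [ 0.38914982  0.01233908 -0.4574601 ]
[541.99980183  63.18897249  93.72463043] [ 0.58874354 -0.30728638  0.30400223]
[541.79774249  63.19007314  93.45088826] [-0.91739436  0.33296918 -0.26436891]
```

View pics/w1.png

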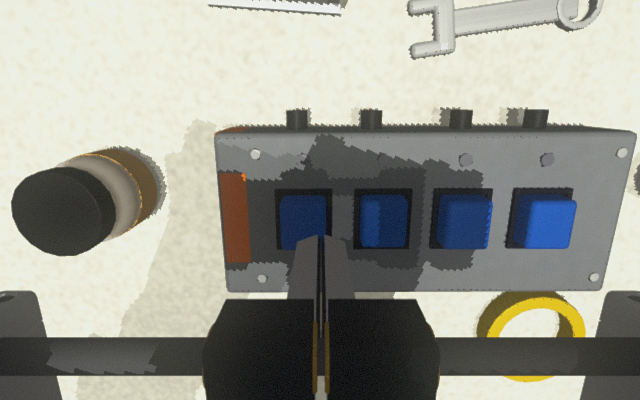

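The wrist view shows the fingertips at (320,240), just off the near right corner of key 1 (302,219). Key 2 (383,221) sits lower than the others. The tip needs to go about +2 mm in x and +12.5 mm in y.

```bash
python3 -m crank '[[0.2,1.25,0,0,0,0,0],[0,0,-0.8,0,0,0,0],[0,0,-0.8,0,0,0,0],[0,0,0,0,0,0,0],[0,0,0,0,0,0,0],[0,0,0,0,0,0,0],[0,0,0,0,0,0,0],[0,0,0,0,0,0,0],[0,0,0,0,0,0,0],[0,0,0,0,0,0,0]]'
python3 - <<'E'
from cell import manip,capture,camera_model
from h import *
F=[]
for _ in range(6):
    p,d=capture('wrist');s=manip.read_state();F.append(np.r_[s['eef_pos'],s['ft_force']])
print(np.array(F).round(2))
cv2.imwrite('pics/w2.png',p[:,:,::-1])
E
```

```text
time_s: 3.63
eef_pos: [543.3, 75.6, 76.6]
tool_rot: [3.061, 0.705, 0.001]
ft_force: [0.2, 0.8, -0.2]
grip_width: 0.3
gripper_force: 0.0
[[ 5.4334e+02  7.5620e+01  7.6640e+01  6.7000e-01  9.0000e-02 -3.2000e-01]
 [ 5.4329e+02  7.5620e+01  7.6600e+01  1.9000e-01  2.8000e-01  3.6000e-01]
 [ 5.4325e+02  7.5670e+01  7.6590e+01 -2.8000e-01  1.1000e-01 -1.7000e-01]
 [ 5.4325e+02  7.5680e+01  7.6560e+01  1.0000e+00  1.0400e+00  3.2000e-01]
 [ 5.4322e+02  7.5700e+01  7.6540e+01 -1.4000e-01 -9.0000e-02 -3.5000e-01]
 [ 5.4323e+02  7.5690e+01  7.6510e+01  1.9000e-01 -1.0000e-02  3.7000e-01]]
```

View pics/w2.png

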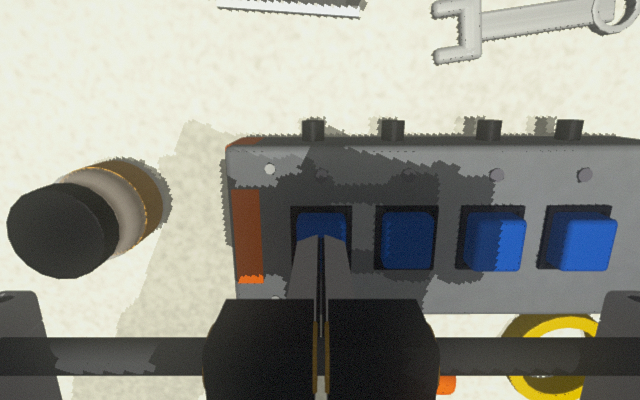

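Tips are centred on key 1 (320,237) and force noise is about 0.35 N. I'll lower gently and average the force.

```bash
cat > f.py <<'E'
from cell import manip,capture
import numpy as np
F=[]
for _ in range(8):
    capture('side');s=manip.read_state();F.append(np.r_[s['eef_pos'],s['ft_force']])
print(np.array(F).mean(0).round(2))
E
python3 -m crank '[[0,0,-0.3,0,0,0,0],[0,0,-0.15,0,0,0,0],[0,0,-0.1,0,0,0,0],[0,0,-0.1,0,0,0,0],[0,0,0,0,0,0,0],[0,0,0,0,0,0,0],[0,0,0,0,0,0,0],[0,0,0,0,0,0,0],[0,0,0,0,0,0,0],[0,0,0,0,0,0,0]]'; python3 f.py
```

```text
time_s: 4.77
eef_pos: [543.1, 75.7, 70.0]
tool_rot: [3.061, 0.705, -0.0]
ft_force: [-0.9, -0.1, 3.0]
grip_width: 0.4
gripper_force: 1.2
[ 5.4309e+02  7.5680e+01  6.9970e+01 -8.6000e-01 -1.0000e-02  2.4300e+00]
```

Key 1 is free: 2.4 N about 1 mm in. I'll lift and go to key 2, stopping at 69 mm, where a free key would already push back.

```bash
python3 -m crank '[[0,0,1.0,0,0,0,0],[0,0,1.0,0,0,0,0],[0,0,0,0,0,0,0],[0.74,-1.47,0,0,0,0,0],[0.75,-1.47,0,0,0,0,0],[0.75,-1.48,0,0,0,0,0],[0,0,0,0,0,0,0],[0,0,0,0,0,0,0],[0,0,-0.8,0,0,0,0],[0,0,-0.7,0,0,0,0]]'
python3 -m crank '[[0,0,-0.2,0,0,0,0],[0,0,-0.2,0,0,0,0],[0,0,-0.2,0,0,0,0],[0,0,0,0,0,0,0],[0,0,0,0,0,0,0],[0,0,0,0,0,0,0],[0,0,0,0,0,0,0],[0,0,0,0,0,0,0],[0,0,0,0,0,0,0],[0,0,0,0,0,0,0]]'; python3 f.py
```

```text
time_s: 6.0
eef_pos: [565.3, 33.1, 74.7]
tool_rot: [-3.06, -0.707, -0.001]
ft_force: [-0.4, -0.2, 0.1]
grip_width: 0.4
gripper_force: 0.0
time_s: 6.83
eef_pos: [565.7, 31.5, 69.1]
tool_rot: [3.061, 0.705, 0.0]
ft_force: [0.3, 0.0, 0.1]
grip_width: 0.3
gripper_force: 0.0
[ 5.6563e+02  3.1470e+01  6.9010e+01  1.2000e-01  5.0000e-02 -3.4000e-01]
```

No contact at 69, so key 2 is low. I'll go on in small steps to about 66.8.

```bash
python3 -m crank '[[0,0,-0.1,0,0,0,0],[0,0,-0.05,0,0,0,0],[0,0,-0.05,0,0,0,0],[0,0,-0.02,0,0,0,0],[0,0,0,0,0,0,0],[0,0,0,0,0,0,0],[0,0,0,0,0,0,0],[0,0,0,0,0,0,0],[0,0,0,0,0,0,0],[0,0,0,0,0,0,0]]'; python3 f.py
```

```text
time_s: 8.07
eef_pos: [565.6, 31.5, 66.8]
tool_rot: [3.061, 0.705, 0.0]
ft_force: [-0.7, -0.8, 3.0]
grip_width: 0.5
gripper_force: 1.8
[ 5.6562e+02  3.1490e+01  6.6790e+01 -7.0000e-01 -1.2000e-01  3.2500e+00]
```

Key 2 touches at 67 mm and is stiff (3.2 N), so it is latched. Next is key 3.

```bash
python3 -m crank '[[0,0,1.1,0,0,0,0],[0,0,1.1,0,0,0,0],[0,0,0,0,0,0,0],[0.72,-1.48,0,0,0,0,0],[0.72,-1.48,0,0,0,0,0],[0.73,-1.48,0,0,0,0,0],[0,0,0,0,0,0,0],[0,0,0,0,0,0,0],[0,0,-0.8,0,0,0,0],[0,0,-0.6,0,0,0,0]]'
python3 -m crank '[[0,0,-0.2,0,0,0,0],[0,0,-0.2,0,0,0,0],[0,0,-0.1,0,0,0,0],[0,0,0,0,0,0,0],[0,0,0,0,0,0,0],[0,0,0,0,0,0,0],[0,0,0,0,0,0,0],[0,0,0,0,0,0,0],[0,0,0,0,0,0,0],[0,0,0,0,0,0,0]]'; python3 f.py
```

```text
time_s: 9.3
eef_pos: [586.8, -11.3, 74.3]
tool_rot: [-3.06, -0.707, -0.0]
ft_force: [-0.1, -0.7, -0.0]
grip_width: 0.7
gripper_force: 0.0
time_s: 10.13
eef_pos: [587.5, -12.8, 69.9]
tool_rot: [-3.061, -0.705, -0.001]
ft_force: [-1.6, 1.8, 2.3]
grip_width: 0.6
gripper_force: 1.2
[587.52 -12.78  69.85  -0.78   1.84   2.25]
```

Key 3 is free (2.25 N at 69.85). Lift, then key 4.

```bash
python3 -m crank '[[0,0,1.0,0,0,0,0],[0,0,1.0,0,0,0,0],[0,0,0,0,0,0,0],[0.71,-1.48,0,0,0,0,0],[0.71,-1.48,0,0,0,0,0],[0.72,-1.48,0,0,0,0,0],[0,0,0,0,0,0,0],[0,0,0,0,0,0,0],[0,0,-0.8,0,0,0,0],[0,0,-0.7,0,0,0,0]]'
python3 -m crank '[[0,0,-0.2,0,0,0,0],[0,0,-0.2,0,0,0,0],[0,0,-0.1,0,0,0,0],[0,0,0,0,0,0,0],[0,0,0,0,0,0,0],[0,0,0,0,0,0,0],[0,0,0,0,0,0,0],[0,0,0,0,0,0,0],[0,0,0,0,0,0,0],[0,0,0,0,0,0,0]]'; python3 f.py
```

```text
time_s: 11.37
eef_pos: [608.4, -56.0, 74.3]
tool_rot: [-3.06, -0.707, -0.0]
ft_force: [-0.2, 0.2, 0.7]
grip_width: 0.5
gripper_force: 0.0
time_s: 12.2
eef_pos: [608.9, -57.1, 69.9]
tool_rot: [-3.061, -0.705, -0.001]
ft_force: [-0.1, 1.9, 2.6]
grip_width: 0.6
gripper_force: 1.2
[608.92 -57.15  69.86  -0.96   2.1    2.11]
```

Key 4 is free too. I'll lift off, go back to key 2 and stop just above it.

```bash
python3 -m crank '[[0,0,1.0,0,0,0,0],[0,0,1.2,0,0,0,0],[0,0,0,0,0,0,0],[-0.86,1.77,0,0,0,0,0],[-0.86,1.77,0,0,0,0,0],[-0.87,1.77,0,0,0,0,0],[-0.87,1.78,0,0,0,0,0],[-0.87,1.78,0,0,0,0,0],[0,0,0,0,0,0,0],[0,0,0,0,0,0,0]]'
python3 -m crank '[[0,0,0,0,0,0,0],[0,0,-0.8,0,0,0,0],[0,0,-0.8,0,0,0,0],[0,0,-0.6,0,0,0,0],[0,0,0,0,0,0,0],[0,0,0,0,0,0,0],[0,0,0,0,0,0,0],[0,0,0,0,0,0,0],[0,0,0,0,0,0,0],[0,0,0,0,0,0,0]]'
```

```text
time_s: 13.43
eef_pos: [565.7, 31.9, 92.3]
tool_rot: [3.06, 0.708, 0.002]
ft_force: [-0.3, -0.6, 0.6]
grip_width: 0.6
gripper_force: 0.0
time_s: 14.27
eef_pos: [565.6, 31.5, 70.0]
tool_rot: [3.061, 0.705, 0.001]
ft_force: [-0.3, 0.5, 0.9]
grip_width: 0.5
gripper_force: 0.0
```

```bash
python3 -m crank '[[0,0,-0.2,0,0,0,0],[0,0,-0.15,0,0,0,0],[0,0,-0.1,0,0,0,0],[0,0,-0.1,0,0,0,0],[0,0,-0.1,0,0,0,0],[0,0,-0.08,0,0,0,0],[0,0,0,0,0,0,0],[0,0,0,0,0,0,0],[0,0,0,0,0,0,0],[0,0,0,0,0,0,0]]'; python3 f.py
```

```text
time_s: 15.1
eef_pos: [565.8, 31.5, 63.0]
tool_rot: [3.061, 0.705, 0.001]
ft_force: [-0.7, -0.6, 4.9]
grip_width: 0.2
gripper_force: 2.6
[ 5.6572e+02  3.1470e+01  6.2930e+01 -4.5000e-01 -7.0000e-02  4.9300e+00]
```

```bash
python3 -m crank '[[0,0,-0.05,0,0,0,0],[0,0,-0.05,0,0,0,0],[0,0,-0.05,0,0,0,0],[0,0,-0.04,0,0,0,0],[0,0,0,0,0,0,0],[0,0,0,0,0,0,0],[0,0,0,0,0,0,0],[0,0,0,0,0,0,0],[0,0,0,0,0,0,0],[0,0,0,0,0,0,0]]'; python3 f.py
```

```text
time_s: 16.33
eef_pos: [565.7, 31.4, 61.3]
tool_rot: [3.061, 0.705, 0.001]
ft_force: [-1.1, 0.7, 6.5]
grip_width: 0.4
gripper_force: 3.7
[ 5.6574e+02  3.1450e+01  6.1300e+01 -1.0600e+00  1.6000e-01  7.2700e+00]
```

It is at the stop (61.3 mm, 7 N). I'll let go, lift clear and look.

```bash
python3 -m crank '[[0,0,0.4,0,0,0,0],[0,0,0.6,0,0,0,0],[0,0,1.0,0,0,0,0],[0,0,3.0,0,0,0,0],[0,0,4.0,0,0,0,0],[0,0,4.0,0,0,0,0],[-2.0,-3.5,0,0,0,0,0],[-2.0,-3.5,0,0,0,0,0],[0,0,0,0,0,0,0],[0,0,0,0,0,0,0]]'
python3 - <<'E'
from cell import manip,capture,camera_model
from h import *
from scipy.spatial.transform import Rotation as Ro
s=manip.read_state()
p,d=capture('wrist');cv2.imwrite('pics/w3.png',p[:,:,::-1]);m=camera_model('wrist')
T=np.eye(4);T[:3,:3]=Ro.from_rotvec(s['tool_rot']).as_matrix();T[:3,3]=s['eef_pos'];W=T@np.array(m['hand_eye'])
mm=dict(mtx=m['mtx'],R=W[:3,:3].T,t=-W[:3,:3].T@W[:3,3])
q=p.astype(int);k=(q[:,:,2]>q[:,:,0]+25).astype(np.uint8)
n,l,st,c=cv2.connectedComponentsWithStats(k)
for i in range(1,n):
    if st[i,4]>200:
        dd=d[l==i];dd=dd[dd>0];print(st[i],world(mm,*c[i],d=np.median(dd)).round(1))
E
```

```text
time_s: 17.57
eef_pos: [524.0, -41.3, 191.3]
tool_rot: [3.062, 0.697, -0.001]
ft_force: [1.5, -0.3, 0.2]
grip_width: 0.7
gripper_force: 0.0
[ 565   43   75  110 5710] [ 718.9 -261.1    8.4]
[ 184   93   41   41 1486] [544.6  73.7  71.8]
[ 246   93   37   40 1407] [565.9  29.8  71.8]
[ 307   92   35   41 1385] [587.7 -14.2  72. ]
[ 366   92   38   40 1424] [609.2 -58.4  71.8]
```

View pics/w3.png

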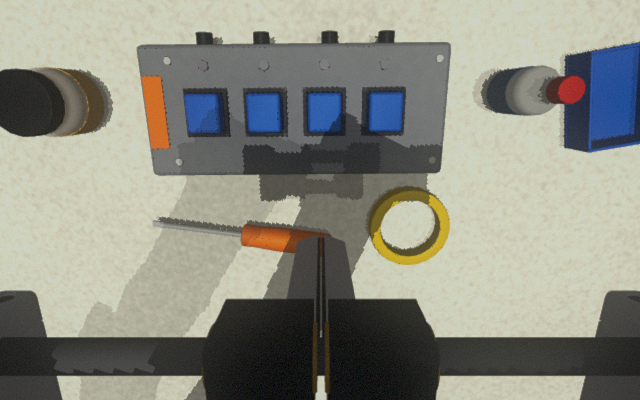

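All four keys, at (205,113), (264,113), (325,112) and (385,112), stand level at 71.8–72.0 mm. The things around the box are undisturbed and the robot is clear.

```bash
python3 -c "
from cell import ticket;print(ticket.hand_in())"
```

```text
the job is handed in; nothing more can be done
None
```

The job is handed in: I tapped all four keys in order from the orange end, found key 2 latched and pressed it to its stop (about 7 N). All four keys now stand level, with nothing around the box disturbed.

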